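# Hold a field probe over an LED driver's transformer

### The arm

A 6-joint arm with a two-finger parallel gripper is mounted at the origin on the work surface. World frame = base frame: x ahead of the robot, y to its left, z up, the work surface at z = 0. Lengths are in m, angles in rad, forces in N, time in s.
With the tool pointing down it reaches from about 0.275 to 1 m from the base axis. Payload 8.4 kg.
Tool frame: the origin (TCP) lies on the centre line of the jaws, within the pads' length; the fingertips stand ctrl.tip_reach ahead of it and the grasp point (between the pads) lies 2 mm behind it (ctrl.tip_reach is the distance from the TCP to the fingertips, in m); z points along the fingers, y is the line along which they close (so a half turn about z gives the same grasp; the last joint's range is limited). The gripper opens to 85 mm and grips with 20 to 120 N. Pads are 22 mm wide; open, the fingers measure 114 mm over their backs; the gripper's body (76 mm by 85 mm) begins 54 mm behind the grasp point. The pads swing forward as they close: fully open they stand 13 mm farther back than shut.
Start: joints at [-1.322, 0.353, 1.633, -0, 1.155, -0.002], TCP at [0.155, -0.605, 0.248] pointing down, gripper open.
Joint ranges: [-2.63, 2.63], [-0.92, 2.1], [0.06, 2.66], [-1.3, 4.44], [0, 2.69], [-3.02, 3.02]. Speed limits (rad/s): [2.22, 2.22, 2.79, 3.14, 3.14, 3.14].

### API

Orientations are given as a unit quaternion [x, y, z, w].
In Python, from rig import status, viewer, order, ctrl gives the robot as it stands.
- The arm moves only by the tool play_rows, never from a script. Its argument "targets" is a list of rows, each an object of numbers: "x", "y", "z": the shift along the tool's x, y, z in m; "roll": the turn about the tool's z in degrees; "fingers": the opening, from 0 (shut) to 1 (fully open). A call has 1 to 12 rows; each row shifts and turns the commanded pose from where the row before left it, along the tool's axes as they then stand; what a row does not reach is not made up. A row lasts 1/12 s, in which the tool goes at most 41.7 mm and 7.16 degrees, less where a joint would pass 70% of its speed; a pose out of reach is approached as far as the arm can. A call is refused whole if a number of a shift passes 0.0417 or a number of a turn 7.16, either way. A call with a gripper value outside its range is refused whole. The fingers move at their own pace and stop on an object; "grip_force" is the grip in N (left out, the last holds). Time passes only in rows, so rows that do not move let the fingers close. It gives the time, the measured TCP pose, the force, the opening and the grip force at its end, in the units of the state.
- status.read_state(): the state, without advancing time (a new reading comes with each control period).
- viewer.snapshot(name): name is "scene" or "top" or "wrist"; returns a dict with "img" (384x512x3 uint8, red, green, blue), "vertical_fov" (degrees; the focal length in pixels is half the picture's height over the tangent of half this angle, whatever the lens; pixels are square), "cx", "cy" (the principal point, pixels), "world_from_camera" (4x4, takes a point from camera to world coordinates). Camera axes: x right, y down, z forward; pixel columns grow to the right and rows downward; lengths in m; the calibration is good to about 2 mm. A picture is of the moment at which its call begins. There is no depth.
- order.job_done(): hands the job in; it is judged then, once.
Trained networks look in the newest picture that a camera, given by its name, has taken for a name from the list of things; names that differ only in an ending like _2 or _b are one class to them, and where a whole thing is asked for, a point or a joint stands for the part that bears it (a point fixed in the world has none). Each returns a list of dicts, best first, with "conf" (0 to 1); they miss things now and then, are a little off and sometimes report something else, mostly with a low value. They report only what shows in the picture. A call takes as long as a camera call. They do not tell look-alikes from the thing itself.
- viewer.boxes_of(camera, thing): "box" ([centre column, centre row, width, height] in pixels, round what is visible of it).
- viewer.masks_of(camera, thing): "mask" (384x512 bool, what is visible of it) and "box" ([centre column, centre row, width, height] in pixels, round what is visible of it).
- viewer.landmark_of(camera, thing): "centre" ([row, column] in pixels: a listed point, or the origin of a listed thing).
The state is a dict: "time_s": time; "joint_pos": joint angles; "joint_vel": joint speeds; "joint_torque": joint torques, N m; "ee_pos": TCP position; "tool_rot": TCP orientation; "contact_force": force on the tool from outside, world axes, zero at the start; "torque": the same for the moment, N m; "opening": opening from 0.0 (shut) to 1.0 (fully open); "grasp_force": force on a finger pad.
Only numpy, scipy, OpenCV 4.12 (cv2) and the standard library are available. Lean on these libraries where they do the work, as an engineer would, in place of code of your own. Each camera call takes 0.05 s, during which the arm holds its last target. There are 200 camera calls.

### The job

Set up a near-field reading: slide the open LED driver along the white scan board until it sits square and flush against both black fence strips in their corner, without lifting or tipping it. Then take the field probe off its rest by the handle and hold it level and still in the air with its loop centred over the yellow transformer, about 25 mm above it and touching nothing, and finish while holding it there. Never let the probe touch the driver, keep the driver home, and leave the other things on the bench where they lie.

Things in the scene. Friction and masses are not known exactly. Their poses are not given: they have to be found in the camera images.
- scan_board: white insulating board with a grey 20 mm grid, 200 (x) x 260 (y) x 10 high, fixed to the table; origin at the centre of its underside. A black fence, strips 15 wide standing 14 above the board, runs along its whole +x side and its whole +y side; their inner faces meet in the corner. It may stand left or right of the middle, turned up to 0.25 rad
- board_corner (a point): the inner corner of the fence, on the board's upper surface (85 mm in x and 115 mm in y from the board's origin); its axes are the board's
- driver: LED driver with its cover off: open aluminium tray 62 (x) x 150 (y) x 30 high with a green circuit board and parts inside, about 0.35 kg (0.25 to 0.45), loose on the scan board, its centre 20 to 45 mm short of home along each board axis and turned up to 0.2 rad. Origin at the centre of its underside. Its flat +x long side and +y end belong against the fence; it slides at a push of 1 to 4 N
- driver_corner (a point): the driver's +x, +y bottom corner, 31 and 75 mm from its origin; it meets board_corner when home
- transformer_top (a point): centre of the upper face of the yellow taped transformer (34 x 30) inside the driver, 12 mm towards -y from the driver's centre and 36 mm above its underside; the driver's tallest part, 6 mm above the tray's rim. Axes are the driver's
- probe: hand-held battery field probe, about 0.15 kg (0.11 to 0.20): black handle with an orange band, 120 (x) x 26 (y) x 22 high, origin at the handle's centre, then towards +x a thin stem and a flat blue loop 42 across and 6 thick, centred 118 mm ahead of the origin. z is up as it lies level in the rest. It balances about 5 mm ahead of the origin; grip the handle there across y
- loop_centre (a point): centre of the loop on its underside, 118 mm ahead of the probe's origin and 3 mm below it
- probe_rest: grey rest fixed to the table, base 140 x 64 x 8, origin at the centre of its underside; two forked uprights, 8 thick, 46 mm behind and 50 mm ahead of the origin, bear the handle with its underside 50 above the table (axis at 61), with horns up to 62 at either side of it, 2 mm clear. The gap between the uprights is open from above and both sides. It may stand left or right of the middle, turned up to 0.4 rad; the probe's loop points to its +x, away from the arm
- multimeter: orange and black multimeter, 180 x 85 x 40, lying at the right of the table; to be left alone, origin at the centre of its underside
- rf_load: black finned block with a steel connector, 80 x 46 x 46, at the left, nearer the arm than the driver's cover; to be left alone, origin at the centre of its underside
- screwdriver: red-handled screwdriver, 170 long, lying in the middle, pointing away from the arm; to be left alone, origin near its middle, handle towards -x
- adapter: small standing brass and steel coaxial adapter, 16 across, 36 high, between the scan board and the probe rest; to be left alone, origin at the centre of its underside
- ferrite: black clip-on ferrite, 34 x 30 x 30, in the middle beyond the scan board and the rest; to be left alone, origin at the centre of its underside
- driver_cover: the driver's aluminium cover, 66 x 154 x 20, lying at the left of the table; to be left alone, origin at the centre of its underside
- lamp_batten: long LED lamp, aluminium with white diffuser, 560 x 27 x 23, lying crosswise at the far edge; to be left alone, origin at the centre of its underside
Things that resemble listed ones, but are neither listed nor needed, are in the scene too. What is shaped like the probe but red is not meant.

How it is judged:
By the outcome, as a careful person would: the job done as asked, in the order asked, and still so for the second after the job is handed in, while the arm keeps its last pose, push and grip.
It also fails if it takes over 64 s, if anything falls off the work surface, if the arm or the gripper's body presses on something with over 40 N, if the wrist force passes 120 N, or if a joint passes its speed limit or range.

## Working session

There is one attempt and no reset: what is moved stays moved. The work goes in short steps, Python scripts to look and compute and a tool call to move; the robot and the scene stay as the last step left them, time stands still between calls to the robot, and variables do not carry over. Pictures are saved under pics/ and viewed, at most 12 in all, crops included, and the job is handed in when it is done.

Besides the shell and the picture viewer there is one more tool, called after ">>>" by a JSON object that holds its "method" and its "body", one argument or row to a line. play_rows: Moves the arm, as the interface text tells. Its arguments: {"type":"object","properties":{"targets":{"type":"array","items":{"type":"object","properties":{"x":{"type":"number"},"y":{"type":"number"},"z":{"type":"number"},"roll":{"type":"number"},"fingers":{"type":"number"}}}},"grip_force":{"type":"number"}},"required":["targets"]}

```bash
mkdir -p pics; ls; cat > h.py <<'E'
import numpy as np, cv2
from rig import status, viewer, order, ctrl
def ray(s,u,v):
    T=np.array(s["world_from_camera"]);f=192/np.tan(np.radians(s["vertical_fov"])/2)
    d=T[:3,:3]@np.array([(u-s["cx"])/f,(v-s["cy"])/f,1]);return T[:3,3],d
def at(s,u,v,z):
    o,d=ray(s,u,v);return o+d*(z-o[2])/d[2]
def px(s,p):
    T=np.array(s["world_from_camera"]);f=192/np.tan(np.radians(s["vertical_fov"])/2)
    c=T[:3,:3].T@(np.array(p)-T[:3,3]);return f*c[0]/c[2]+s["cx"],f*c[1]/c[2]+s["cy"]
E
python3 - <<'E'
from h import *
np.set_printoptions(precision=4,suppress=True)
st=status.read_state();print(st["ee_pos"],st["tool_rot"],st["contact_force"],st["opening"],ctrl.tip_reach)
a=viewer.snapshot("scene");b=viewer.snapshot("top")
for n,s in (("scene",a),("top",b)):
    cv2.imwrite(f"pics/{n}1.png",cv2.resize(s["img"][:,:,::-1],(800,600)))
    print(n,s["vertical_fov"],s["cx"],s["cy"]);print(s["world_from_camera"])
Z=dict(board_corner=.01,driver_corner=.01,transformer_top=.046,loop_centre=.058,probe=.061,probe_rest=0,driver=.01,scan_board=0,adapter=0)
for c,s in(("scene",a),("top",b)):
  for t,z in Z.items():
    for r in viewer.landmark_of(c,t)[:3]:
        v,u=r["centre"];print(c,t,round(r["conf"],2),round(u),round(v),at(s,u,v,z)[:2])
E
```

```text
pics
[ 0.155  -0.605   0.2476] [ 0.9921  0.1251 -0.0001 -0.0007] [-0.2948 -0.229   0.4075] 0.9949247577742468 0.017
scene 47.952577794125645 251.44298203254817 187.3579399661906
[[-0.8668  0.2745 -0.4162  1.1729]
 [ 0.4984  0.5008 -0.7077  0.9579]
 [ 0.0142 -0.8209 -0.571   0.8539]
 [ 0.      0.      0.      1.    ]]
top 45.28717666549347 244.73930818654694 193.19978447070358
[[-0.0089 -0.9988  0.0482  0.4824]
 [-1.      0.009   0.0018 -0.0168]
 [-0.0022 -0.0482 -0.9988  1.5406]
 [ 0.      0.      0.      1.    ]]
scene board_corner 0.79 320 282 [0.6161 0.3719]
scene driver_corner 0.74 328 269 [0.5684 0.3478]
scene driver_corner 0.21 240 160 [ 0.5054 -0.2616]
scene transformer_top 0.57 317 236 [0.5412 0.2559]
scene transformer_top 0.29 218 226 [0.7675 0.0808]
scene loop_centre 0.7 221 163 [ 0.6119 -0.2103]
scene loop_centre 0.7 158 145 [ 0.7617 -0.4396]
scene probe 0.57 240 146 [ 0.4954 -0.2798]
scene probe 0.49 170 158 [ 0.7587 -0.3232]
scene probe_rest 0.69 241 165 [ 0.5127 -0.2474]
scene driver 0.9 318 247 [0.5386 0.2628]
scene scan_board 0.87 321 248 [0.5274 0.2639]
scene adapter 0.62 241 208 [ 0.6375 -0.017 ]
top board_corner 0.66 126 172 [0.6308 0.3811]
top board_corner 0.53 158 198 [0.5433 0.2732]
top driver_corner 0.92 135 187 [0.5794 0.3516]
top transformer_top 0.83 160 196 [0.547  0.2625]
top transformer_top 0.26 323 208 [ 0.5046 -0.2666]
top loop_centre 0.81 393 140 [ 0.7236 -0.4971]
top loop_centre 0.8 309 177 [ 0.6059 -0.2208]
top probe 0.83 325 210 [ 0.4989 -0.2711]
top probe 0.75 356 140 [ 0.7242 -0.3772]
top probe 0.55 156 199 [0.5388 0.2716]
top probe_rest 0.56 322 211 [ 0.496  -0.2705]
top driver 0.88 160 200 [0.5346 0.2689]
top scan_board 0.92 160 198 [0.542  0.2714]
```

View pics/top1.png

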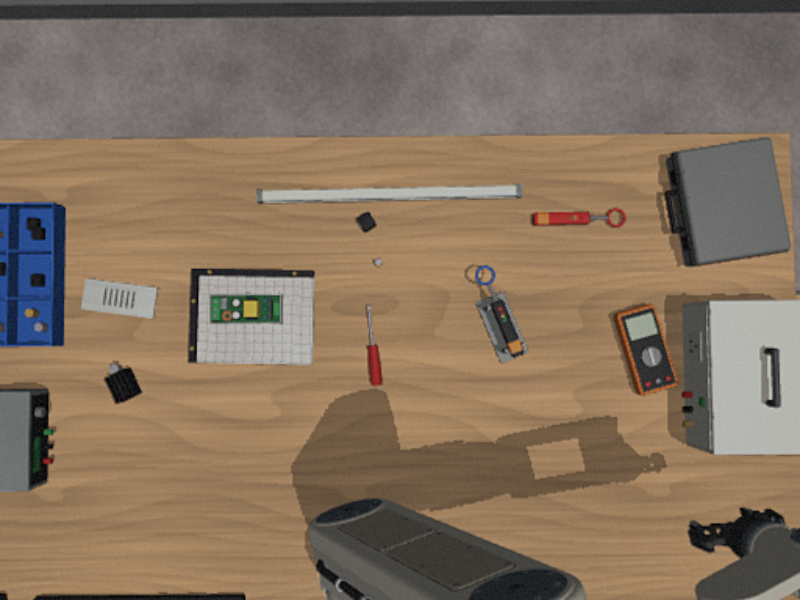

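View pics/scene1.png

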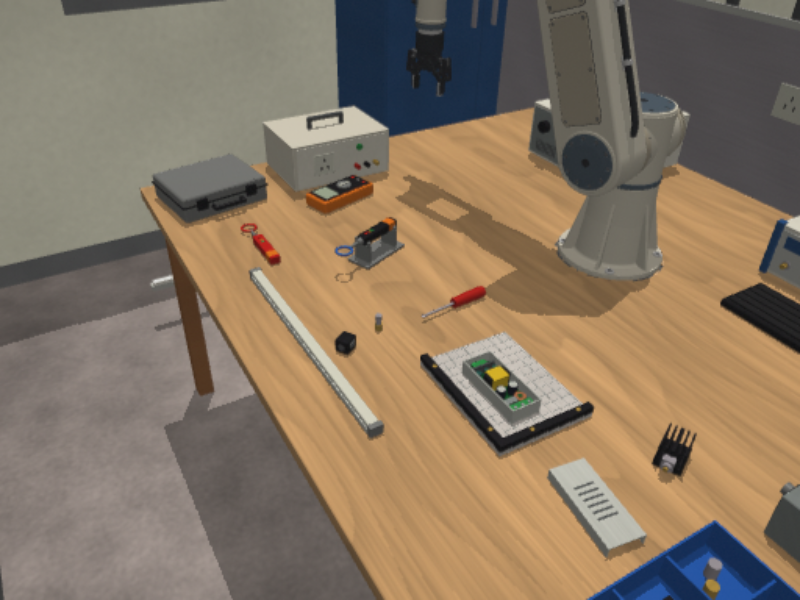

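The top view shows the board at about (250,315) in the 800-pixel view, with the fence on its far and left sides and the driver at (245,308). There are two probe-like things. The black one with the orange band and blue loop, at (500,325) on the grey rest, fits the description. The red one at (575,217) is the decoy. The screwdriver is at (374,345) and the adapter at (378,262). I'll go above the board first.

>>> {"method": "play_rows", "body": {
  "targets": [
    {"x": 0.023,"y": -0.0318},
    {"x": 0.023,"y": -0.0318},
    {"x": 0.023,"y": -0.0318},
    {"x": 0.023,"y": -0.0318},
    {"x": 0.023,"y": -0.0318},
    {"x": 0.023,"y": -0.0318},
    {"x": 0.023,"y": -0.0318},
    {"x": 0.023,"y": -0.0318},
    {"x": 0.023,"y": -0.0318},
    {"x": 0.023,"y": -0.0318},
    {"x": 0.023,"y": -0.0318},
    {"x": 0.023,"y": -0.0318}
  ]
}}

```text
$.targets[0]: bad value
```

>>> {"method": "play_rows", "body": {
  "targets": [
    {"x": 0.023,"y": -0.0318},
    {"x": 0.023,"y": -0.0318},
    {"x": 0.023,"y": -0.0318},
    {"x": 0.023,"y": -0.0318},
    {"x": 0.023,"y": -0.0318},
    {"x": 0.023,"y": -0.0318},
    {"x": 0.023,"y": -0.0318},
    {"x": 0.023,"y": -0.0318},
    {"x": 0.023,"y": -0.0318},
    {"x": 0.023,"y": -0.0318},
    {"x": 0.023,"y": -0.0318},
    {"x": 0.023,"y": -0.0318}
  ]
}}

```text
$.targets[0]: bad value
```

```bash
python3 - <<'E'
from h import *
np.set_printoptions(precision=4,suppress=True)
st=status.read_state();print(st["time_s"],st["ee_pos"],st["tool_rot"],st["joint_pos"])
b=viewer.snapshot("wrist");cv2.imwrite("pics/w1.png",cv2.resize(b["img"][:,:,::-1],(800,600)))
print(b["vertical_fov"],b["world_from_camera"])
for t,z in dict(board_corner=.01,driver_corner=.01,transformer_top=.046,driver=.01,scan_board=0).items():
    for r in viewer.landmark_of("wrist",t)[:3]:
        v,u=r["centre"];print(t,round(r["conf"],2),round(u),round(v),at(b,u,v,z)[:2])
E
```

```text
1.0 [ 0.1551 -0.6054  0.2483] [ 0.9921  0.1251 -0.      0.    ] [-1.3224  0.353   1.6334 -0.      1.1552 -0.0024]
69.80603181702462 [[ 0.2475 -0.9308 -0.2689  0.2227]
 [-0.9689 -0.2378 -0.0688 -0.5874]
 [ 0.0001  0.2775 -0.9607  0.3738]
 [ 0.      0.      0.      1.    ]]
```

View pics/w1.png

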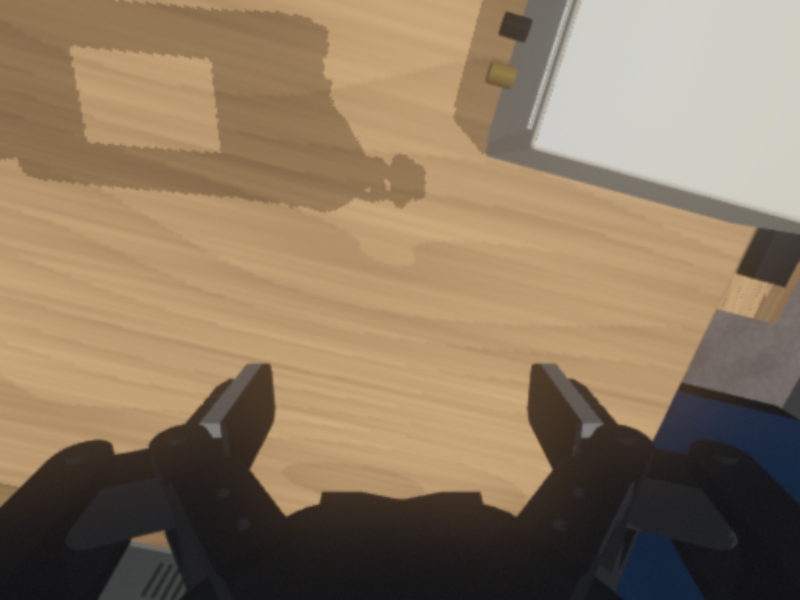

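The move was refused because every key is needed. The wrist view shows only bench, the shadow and the white instrument. I'll resend the move with full rows.

>>> {"method": "play_rows", "body": {
  "targets": [
    {"x": 0.023,"y": -0.0318,"z": 0,"roll": 0,"fingers": 1},
    {"x": 0.023,"y": -0.0318,"z": 0,"roll": 0,"fingers": 1},
    {"x": 0.023,"y": -0.0318,"z": 0,"roll": 0,"fingers": 1},
    {"x": 0.023,"y": -0.0318,"z": 0,"roll": 0,"fingers": 1},
    {"x": 0.023,"y": -0.0318,"z": 0,"roll": 0,"fingers": 1},
    {"x": 0.023,"y": -0.0318,"z": 0,"roll": 0,"fingers": 1},
    {"x": 0.023,"y": -0.0318,"z": 0,"roll": 0,"fingers": 1},
    {"x": 0.023,"y": -0.0318,"z": 0,"roll": 0,"fingers": 1},
    {"x": 0.023,"y": -0.0318,"z": 0,"roll": 0,"fingers": 1},
    {"x": 0.023,"y": -0.0318,"z": 0,"roll": 0,"fingers": 1},
    {"x": 0.023,"y": -0.0318,"z": 0,"roll": 0,"fingers": 1},
    {"x": 0.023,"y": -0.0318,"z": 0,"roll": 0,"fingers": 1}
  ]
}}

```text
time_s: 2.3
ee_pos: [0.328, -0.1656, 0.2486]
tool_rot: [0.992, 0.125, 0.0, 0.0]
contact_force: [0.5, -0.8, 1.1]
opening: 1.001
grasp_force: 0.0
```

>>> {"method": "play_rows", "body": {
  "targets": [
    {"x": 0.023,"y": -0.0318,"z": 0,"roll": 0,"fingers": 1},
    {"x": 0.023,"y": -0.0318,"z": 0,"roll": 0,"fingers": 1},
    {"x": 0.023,"y": -0.0318,"z": 0,"roll": 0,"fingers": 1},
    {"x": 0.023,"y": -0.0318,"z": 0,"roll": 0,"fingers": 1},
    {"x": 0.023,"y": -0.0318,"z": 0,"roll": 0,"fingers": 1},
    {"x": 0.023,"y": -0.0318,"z": 0,"roll": 0,"fingers": 1},
    {"x": 0.023,"y": -0.0318,"z": 0,"roll": 0,"fingers": 1},
    {"x": 0.023,"y": -0.0318,"z": 0,"roll": 0,"fingers": 1},
    {"x": 0.023,"y": -0.0318,"z": 0,"roll": 0,"fingers": 1},
    {"x": 0.023,"y": -0.0318,"z": 0,"roll": 0,"fingers": 1},
    {"x": 0,"y": 0,"z": 0,"roll": 0,"fingers": 1}
  ]
}}

```text
time_s: 3.22
ee_pos: [0.4742, 0.2035, 0.2487]
tool_rot: [0.992, 0.126, 0.002, -0.001]
contact_force: [-0.6, -1.7, 0.0]
opening: 0.998
grasp_force: 0.0
```

```bash
python3 - <<'E'
from h import *
np.set_printoptions(precision=4,suppress=True)
st=status.read_state();print(st["time_s"],st["ee_pos"],st["tool_rot"],st["joint_pos"])
b=viewer.snapshot("wrist");cv2.imwrite("pics/w2.png",cv2.resize(b["img"][:,:,::-1],(800,600)))
import pickle;pickle.dump(b,open("w2.pkl","wb"))
print(b["vertical_fov"],b["world_from_camera"])
for t,z in dict(board_corner=.01,driver_corner=.01,transformer_top=.046,driver=.01,scan_board=0).items():
    for r in viewer.landmark_of("wrist",t)[:3]:
        v,u=r["centre"];print(t,round(r["conf"],2),round(u),round(v),at(b,u,v,z)[:2])
E
```

```text
3.2167 [0.4742 0.2035 0.2487] [ 0.992   0.1264  0.0016 -0.0013] [0.4015 0.181  1.8657 0.0019 1.0912 1.7178]
69.80603181702462 [[ 0.2502 -0.9309 -0.266   0.5414]
 [-0.9682 -0.2412 -0.0667  0.2214]
 [-0.0021  0.2742 -0.9617  0.3745]
 [ 0.      0.      0.      1.    ]]
board_corner 0.74 142 6 [0.6195 0.3787]
board_corner 0.51 220 99 [0.5412 0.2699]
driver_corner 0.92 161 46 [0.5827 0.3514]
transformer_top 0.57 220 97 [0.5434 0.265 ]
driver 0.91 215 96 [0.5438 0.2761]
```

View pics/w2.png

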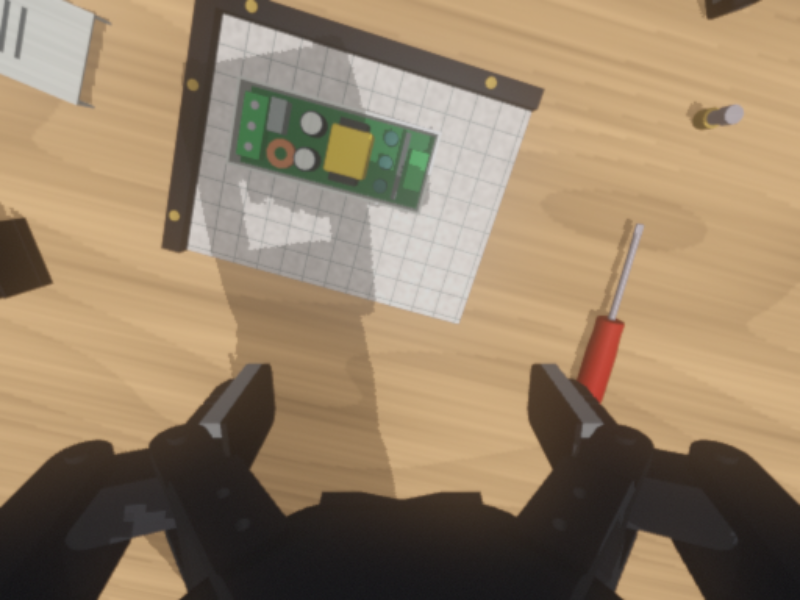

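The wrist view shows the board's inner corner at about (222,14), its near corners at (187,250) and (460,323), and the driver's rim at (243,80), (437,134), (418,212) and (230,160). The transformer is at (348,152). Next I'll fit both poses.

```bash
cat >> h.py <<'E'
def fit(loc,W):
    "2D rigid fit; returns yaw, t, residuals"
    loc=np.array(loc,float);W=np.array(W,float);a=loc-loc.mean(0);b=W-W.mean(0)
    y=np.arctan2((a[:,0]*b[:,1]-a[:,1]*b[:,0]).sum(),(a*b).sum())
    R=np.array([[np.cos(y),-np.sin(y)],[np.sin(y),np.cos(y)]]);t=W.mean(0)-R@loc.mean(0)
    return y,t,W-(loc@R.T+t)
E
python3 - <<'E'
from h import *;import pickle
np.set_printoptions(precision=4,suppress=True)
b=pickle.load(open("w2.pkl","rb"))
P=lambda u,v,z:at(b,u*.64,v*.64,z)[:2]
r=fit([(.085,.115),(-.1,.115),(-.1,-.13),(.085,-.13)],[P(222,14,.01),P(187,250,.01),P(460,323,.01),P(531,109,.01)])
print("board",r)
d=fit([(.031,.075),(.031,-.075),(-.031,-.075),(-.031,.075)],[P(243,80,.04),P(437,134,.04),P(418,212,.04),P(230,160,.04)])
print("driver",d)
c,s=np.cos(r[0]),np.sin(r[0]);print("driver in board",np.array([[c,s],[-s,c]])@(d[1]-r[1]),d[0]-r[0])
home=r[1]+np.array([[c,-s],[s,c]])@[.054,.04];print("home",home,"transf",r[1]+np.array([[c,-s],[s,c]])@[.054,.028])
E
```

```text
board (np.float64(-0.01935839492034437), array([0.5291, 0.2657]), array([[-0.0001, -0.0003],
       [ 0.0002,  0.0004],
       [-0.    , -0.0004],
       [-0.    ,  0.0004]]))
driver (np.float64(-0.006089859745503351), array([0.5441, 0.274 ]), array([[-0.0028, -0.0032],
       [-0.0021,  0.0037],
       [ 0.002 ,  0.0021],
       [ 0.0029, -0.0025]]))
driver in board [0.0148 0.0086] 0.01326853517484102
home [0.5838 0.3046] transf [0.5836 0.2926]
```

>>> {"method": "play_rows", "body": {
  "targets": [
    {"x": 0.0154,"y": -0.0332,"z": 0,"roll": 0,"fingers": 1},
    {"x": 0.0153,"y": -0.0332,"z": 0,"roll": 0,"fingers": 1},
    {"x": 0,"y": 0,"z": 0,"roll": 5.2,"fingers": 1},
    {"x": 0,"y": 0,"z": 0,"roll": 5.2,"fingers": 1},
    {"x": 0,"y": 0,"z": 0,"roll": 5.2,"fingers": 1},
    {"x": 0,"y": 0,"z": 0.038,"roll": 0,"fingers": 1},
    {"x": 0,"y": 0,"z": 0.038,"roll": 0,"fingers": 1},
    {"x": 0,"y": 0,"z": 0.038,"roll": 0,"fingers": 1},
    {"x": 0,"y": 0,"z": 0.038,"roll": 0,"fingers": 1},
    {"x": 0,"y": 0,"z": 0,"roll": 0,"fingers": 1},
    {"x": 0,"y": 0,"z": 0,"roll": 0,"fingers": 1}
  ]
}}

```text
time_s: 4.43
ee_pos: [0.4839, 0.2683, 0.0955]
tool_rot: [1.0, -0.011, -0.002, 0.001]
contact_force: [0.0, 0.1, 0.4]
opening: 0.999
grasp_force: 0.0
```

```bash
python3 - <<'E'
from h import *
np.set_printoptions(precision=4,suppress=True)
st=status.read_state();print(st["time_s"],st["ee_pos"],st["tool_rot"],st["contact_force"])
b=viewer.snapshot("wrist");cv2.imwrite("pics/w3.png",cv2.resize(b["img"][:,:,::-1],(800,600)))
import pickle;pickle.dump(b,open("w3.pkl","wb"))
E
```

```text
4.4333 [0.4839 0.2683 0.0955] [ 0.9999 -0.0114 -0.0018  0.001 ] [0.0341 0.0714 0.4345]
```

View pics/w3.png

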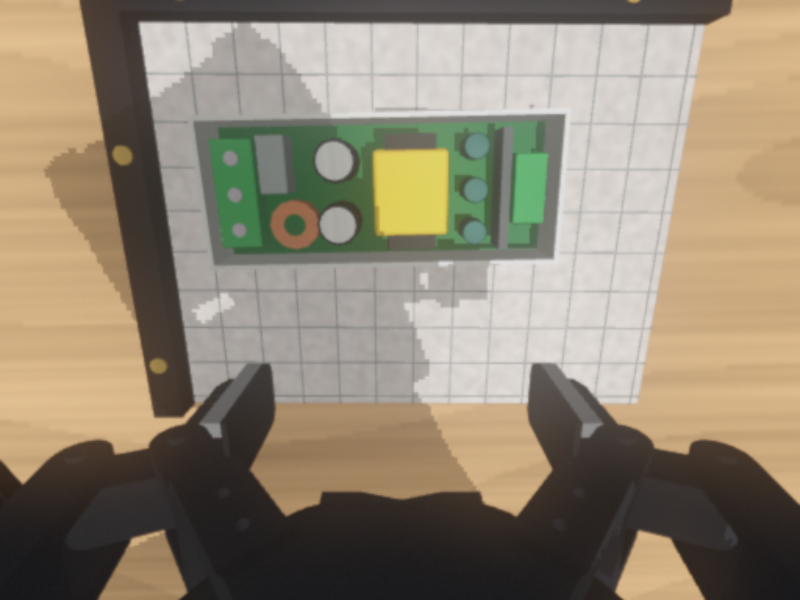

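The driver's rim corners are at (195,121), (566,113), (555,260) and (214,265), and the board's near edge is at row 403. I'll refine the driver's pose from these.

```bash
cat > d.py <<'E'
from h import *
import pickle
np.set_printoptions(precision=4,suppress=True)
BO=np.array([.5291,.2657]);BY=-.0194
Rb=np.array([[np.cos(BY),-np.sin(BY)],[np.sin(BY),np.cos(BY)]])
def drv(b,pts):
    d=fit([(.031,.075),(.031,-.075),(-.031,-.075),(-.031,.075)],[at(b,u*.64,v*.64,.04)[:2] for u,v in pts])
    print("driver",d,"in board",Rb.T@(d[1]-BO),d[0]-BY)
def inb(p):return Rb.T@(np.array(p)[:2]-BO)
E
python3 - <<'E'
from d import *
b=pickle.load(open("w3.pkl","rb"))
drv(b,[(195,121),(566,113),(555,260),(214,265)])
for u,v in((187,403),(638,403),(704,25),(137,21)):print(inb(at(b,u*.64,v*.64,.01)))
print(inb([.4839,.2683]))
E
```

```text
driver (np.float64(-0.006002339366150102), array([0.5439, 0.2747]), array([[-0.0022, -0.0024],
       [-0.0017,  0.0024],
       [ 0.0017,  0.0018],
       [ 0.0021, -0.0018]])) in board [0.0146 0.0093] 0.013397660633849898
[-0.0996  0.12  ]
[-0.1009 -0.129 ]
[ 0.0833 -0.1297]
[0.0856 0.115 ]
[-0.0452  0.0017]
```

>>> {"method": "play_rows", "body": {
  "targets": [
    {"x": 0,"y": -0.007,"z": 0.03,"roll": 0,"fingers": 1},
    {"x": 0,"y": 0,"z": 0.025,"roll": 0,"fingers": 1},
    {"x": 0,"y": 0,"z": 0.013,"roll": 0,"fingers": 1},
    {"x": 0,"y": 0,"z": 0.007,"roll": 0,"fingers": 1},
    {"x": 0,"y": 0,"z": 0,"roll": 0,"fingers": 1},
    {"x": 0,"y": 0,"z": 0,"roll": 0,"fingers": 1}
  ]
}}

```text
time_s: 4.98
ee_pos: [0.4864, 0.2773, 0.0233]
tool_rot: [1.0, -0.011, 0.001, -0.001]
contact_force: [-0.2, 0.8, 1.1]
opening: 1.0
grasp_force: 0.0
```

>>> {"method": "play_rows", "body": {
  "targets": [
    {"x": 0.007,"y": 0,"z": 0,"roll": 0,"fingers": 1},
    {"x": 0.005,"y": 0,"z": 0,"roll": 0,"fingers": 1},
    {"x": 0.004,"y": 0,"z": 0,"roll": 0,"fingers": 1},
    {"x": 0.004,"y": 0,"z": 0,"roll": 0,"fingers": 1},
    {"x": 0.004,"y": 0,"z": 0,"roll": 0,"fingers": 1},
    {"x": 0.004,"y": 0,"z": 0,"roll": 0,"fingers": 1},
    {"x": 0.004,"y": 0,"z": 0,"roll": 0,"fingers": 1},
    {"x": 0.004,"y": 0,"z": 0,"roll": 0,"fingers": 1},
    {"x": 0.004,"y": 0,"z": 0,"roll": 0,"fingers": 1},
    {"x": 0.004,"y": 0,"z": 0,"roll": 0,"fingers": 1}
  ]
}}

```text
time_s: 5.82
ee_pos: [0.5293, 0.2758, 0.0212]
tool_rot: [1.0, -0.011, -0.0, 0.0]
contact_force: [-3.6, -0.7, 3.0]
opening: 1.002
grasp_force: 1.9
```

>>> {"method": "play_rows", "body": {
  "targets": [
    {"x": 0.003,"y": 0,"z": 0,"roll": 0,"fingers": 1},
    {"x": 0.003,"y": 0,"z": 0,"roll": 0,"fingers": 1},
    {"x": 0.002,"y": 0,"z": 0,"roll": 0,"fingers": 1}
  ]
}}

```text
time_s: 6.07
ee_pos: [0.5376, 0.2757, 0.0212]
tool_rot: [1.0, -0.011, 0.0, -0.0]
contact_force: [-3.5, 0.3, 2.0]
opening: 0.998
grasp_force: 1.4
```

>>> {"method": "play_rows", "body": {
  "targets": [
    {"x": 0.001,"y": 0,"z": 0,"roll": 0,"fingers": 1},
    {"x": 0.001,"y": 0,"z": 0,"roll": 0,"fingers": 1},
    {"x": 0.001,"y": 0,"z": 0,"roll": 0,"fingers": 1}
  ]
}}

```text
time_s: 6.32
ee_pos: [0.5401, 0.2756, 0.0212]
tool_rot: [1.0, -0.011, 0.0, 0.0]
contact_force: [-1.7, 0.0, -0.8]
opening: 1.001
grasp_force: 0.8
```

>>> {"method": "play_rows", "body": {
  "targets": [
    {"x": 0.001,"y": 0,"z": 0,"roll": 0,"fingers": 1},
    {"x": 0.001,"y": 0,"z": 0,"roll": 0,"fingers": 1},
    {"x": 0.001,"y": 0,"z": 0,"roll": 0,"fingers": 1}
  ]
}}

```text
time_s: 6.57
ee_pos: [0.5414, 0.2755, 0.0212]
tool_rot: [1.0, -0.011, -0.002, 0.0]
contact_force: [-12.8, 3.2, 8.5]
opening: 1.001
grasp_force: 6.7
```

>>> {"method": "play_rows", "body": {
  "targets": [
    {"x": 0.001,"y": 0,"z": 0,"roll": 0,"fingers": 1},
    {"x": 0.001,"y": 0,"z": 0,"roll": 0,"fingers": 1}
  ]
}}

```text
time_s: 6.73
ee_pos: [0.5414, 0.2755, 0.0211]
tool_rot: [1.0, -0.011, -0.003, 0.001]
contact_force: [-20.1, 6.1, 12.8]
opening: 1.001
grasp_force: 10.4
```

>>> {"method": "play_rows", "body": {
  "targets": [
    {"x": -0.012,"y": 0,"z": 0,"roll": 0,"fingers": 1},
    {"x": -0.013,"y": 0,"z": 0,"roll": 0,"fingers": 1},
    {"x": 0,"y": 0,"z": -0.03,"roll": 0,"fingers": 0},
    {"x": 0,"y": 0,"z": -0.04,"roll": 0,"fingers": 0},
    {"x": 0.016,"y": 0.035,"z": 0,"roll": 0,"fingers": 0},
    {"x": 0.016,"y": 0.035,"z": 0,"roll": 0,"fingers": 0},
    {"x": 0.016,"y": 0.035,"z": 0,"roll": 0,"fingers": 0},
    {"x": 0.016,"y": 0.003,"z": 0,"roll": 0,"fingers": 0},
    {"x": 0,"y": 0,"z": 0,"roll": 0,"fingers": 0},
    {"x": 0,"y": 0,"z": 0,"roll": 0,"fingers": 0}
  ]
}}

```text
time_s: 7.57
ee_pos: [0.5825, 0.1663, 0.0915]
tool_rot: [1.0, -0.012, 0.001, -0.0]
contact_force: [-0.6, 0.1, 0.5]
opening: -0.002
grasp_force: 0.0
```

```bash
python3 - <<'E'
from d import *
st=status.read_state();print(st["time_s"],st["ee_pos"],inb(st["ee_pos"]),st["opening"])
b=viewer.snapshot("wrist");cv2.imwrite("pics/w4.png",cv2.resize(b["img"][:,:,::-1],(800,600)))
pickle.dump(b,open("w4.pkl","wb"))
E
```

```text
7.5667 [0.5825 0.1663 0.0915] [ 0.0553 -0.0983] -0.0021975188637434586
```

View pics/w4.png

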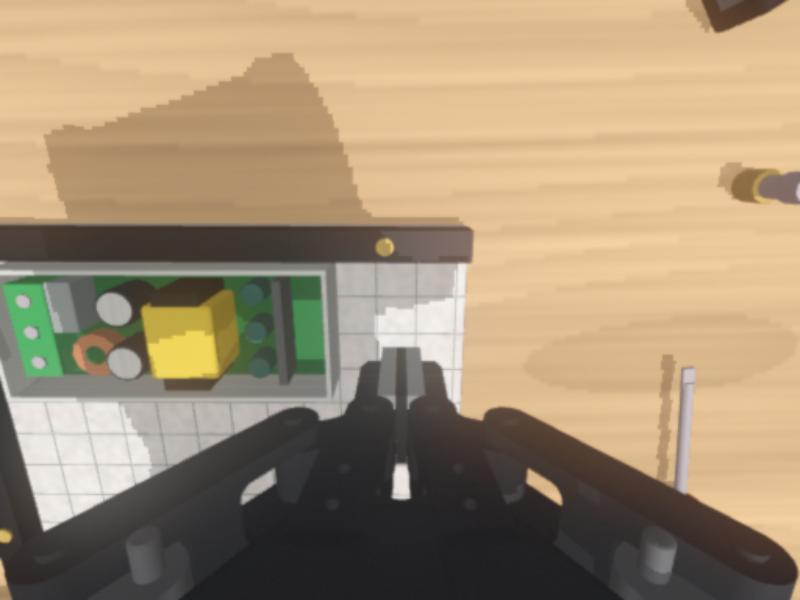

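>>> {"method": "play_rows", "body": {
  "targets": [
    {"x": 0,"y": 0,"z": 0.03,"roll": 0,"fingers": 0},
    {"x": 0,"y": 0,"z": 0.023,"roll": 0,"fingers": 0},
    {"x": 0,"y": 0,"z": 0,"roll": 0,"fingers": 0},
    {"x": 0,"y": -0.006,"z": 0,"roll": 0,"fingers": 0},
    {"x": 0,"y": -0.005,"z": 0,"roll": 0,"fingers": 0},
    {"x": 0,"y": -0.004,"z": 0,"roll": 0,"fingers": 0},
    {"x": 0,"y": -0.004,"z": 0,"roll": 0,"fingers": 0},
    {"x": 0,"y": -0.004,"z": 0,"roll": 0,"fingers": 0},
    {"x": 0,"y": -0.004,"z": 0,"roll": 0,"fingers": 0},
    {"x": 0,"y": -0.004,"z": 0,"roll": 0,"fingers": 0}
  ]
}}

```text
time_s: 8.45
ee_pos: [0.583, 0.1977, 0.0394]
tool_rot: [1.0, -0.011, 0.001, 0.0]
contact_force: [0.4, -6.1, 5.3]
opening: 0.003
grasp_force: 2.9
```

>>> {"method": "play_rows", "body": {
  "targets": [
    {"x": 0,"y": -0.004,"z": 0,"roll": 0,"fingers": 0},
    {"x": 0,"y": -0.003,"z": 0,"roll": 0,"fingers": 0},
    {"x": 0,"y": -0.003,"z": 0,"roll": 0,"fingers": 0},
    {"x": 0,"y": -0.002,"z": 0,"roll": 0,"fingers": 0}
  ]
}}

```text
time_s: 8.78
ee_pos: [0.5832, 0.2098, 0.0392]
tool_rot: [1.0, -0.011, 0.001, 0.0]
contact_force: [-0.0, -5.3, 5.2]
opening: 0.002
grasp_force: 2.9
```

>>> {"method": "play_rows", "body": {
  "targets": [
    {"x": 0,"y": -0.002,"z": 0,"roll": 0,"fingers": 0},
    {"x": 0,"y": -0.001,"z": 0,"roll": 0,"fingers": 0},
    {"x": 0,"y": -0.001,"z": 0,"roll": 0,"fingers": 0}
  ]
}}

```text
time_s: 9.03
ee_pos: [0.5831, 0.2136, 0.039]
tool_rot: [1.0, -0.011, 0.0, 0.0]
contact_force: [0.7, -6.4, 5.1]
opening: 0.001
grasp_force: 2.9
```

>>> {"method": "play_rows", "body": {
  "targets": [
    {"x": 0,"y": -0.001,"z": 0,"roll": 0,"fingers": 0},
    {"x": 0,"y": -0.001,"z": 0,"roll": 0,"fingers": 0}
  ]
}}

```text
time_s: 9.2
ee_pos: [0.5832, 0.2154, 0.0391]
tool_rot: [1.0, -0.011, 0.0, 0.0]
contact_force: [-0.3, -10.5, 6.2]
opening: 0.001
grasp_force: 5.3
```

>>> {"method": "play_rows", "body": {
  "targets": [
    {"x": 0,"y": -0.001,"z": 0,"roll": 0,"fingers": 0},
    {"x": 0,"y": -0.001,"z": 0,"roll": 0,"fingers": 0}
  ]
}}

```text
time_s: 9.37
ee_pos: [0.5831, 0.2157, 0.039]
tool_rot: [1.0, -0.01, 0.0, 0.002]
contact_force: [1.5, -20.9, 9.1]
opening: -0.004
grasp_force: 10.5
```

>>> {"method": "play_rows", "body": {
  "targets": [
    {"x": 0,"y": 0.01,"z": 0,"roll": 0,"fingers": 0},
    {"x": 0,"y": 0.012,"z": 0,"roll": 0,"fingers": 0},
    {"x": -0.01,"y": 0,"z": -0.035,"roll": 0,"fingers": 0},
    {"x": -0.03,"y": 0,"z": -0.025,"roll": 0,"fingers": 0},
    {"x": -0.03,"y": -0.022,"z": 0,"roll": 0,"fingers": 1},
    {"x": 0,"y": -0.03,"z": 0,"roll": 0,"fingers": 1},
    {"x": 0,"y": -0.03,"z": 0,"roll": 0,"fingers": 1},
    {"x": 0,"y": -0.026,"z": 0,"roll": 0,"fingers": 1},
    {"x": 0,"y": 0,"z": 0,"roll": 0,"fingers": 1},
    {"x": 0,"y": 0,"z": 0,"roll": 0,"fingers": 1}
  ]
}}

```text
time_s: 10.2
ee_pos: [0.5145, 0.3061, 0.0983]
tool_rot: [1.0, -0.01, 0.0, -0.0]
contact_force: [-0.9, -0.8, 0.1]
opening: 0.845
grasp_force: 0.0
```

```bash
python3 - <<'E'
from d import *
st=status.read_state();print(st["time_s"],st["ee_pos"],inb(st["ee_pos"]),st["opening"])
b=viewer.snapshot("wrist");cv2.imwrite("pics/w5.png",cv2.resize(b["img"][:,:,::-1],(800,600)))
pickle.dump(b,open("w5.pkl","wb"))
E
```

```text
10.2 [0.5145 0.3061 0.0983] [-0.0154  0.0401] 0.8454999529525756
```

View pics/w5.png

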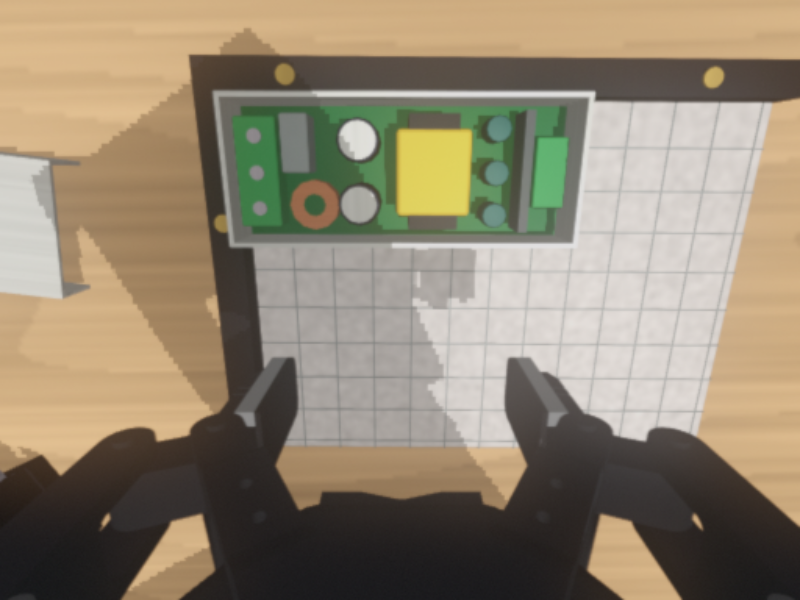

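The driver sits in the corner, with rim corners at (214,91), (594,92), (578,246) and (230,246). I'll give it one gentle squaring push in +x.

>>> {"method": "play_rows", "body": {
  "targets": [
    {"x": 0,"y": 0,"z": 0.035,"roll": 0,"fingers": 1},
    {"x": 0,"y": 0,"z": 0.03,"roll": 0,"fingers": 1},
    {"x": 0,"y": 0,"z": 0.012,"roll": 0,"fingers": 1},
    {"x": 0.006,"y": 0,"z": 0,"roll": 0,"fingers": 1},
    {"x": 0.006,"y": 0,"z": 0,"roll": 0,"fingers": 1},
    {"x": 0.005,"y": 0,"z": 0,"roll": 0,"fingers": 1},
    {"x": 0.004,"y": 0,"z": 0,"roll": 0,"fingers": 1},
    {"x": 0.003,"y": 0,"z": 0,"roll": 0,"fingers": 1},
    {"x": 0.001,"y": 0,"z": 0,"roll": 0,"fingers": 1},
    {"x": 0.001,"y": 0,"z": 0,"roll": 0,"fingers": 1}
  ]
}}

```text
time_s: 11.08
ee_pos: [0.5412, 0.3047, 0.022]
tool_rot: [1.0, -0.011, 0.0, -0.0]
contact_force: [-0.3, 0.1, -0.1]
opening: 0.998
grasp_force: 0.0
```

>>> {"method": "play_rows", "body": {
  "targets": [
    {"x": 0.001,"y": 0,"z": 0,"roll": 0,"fingers": 1},
    {"x": 0.001,"y": 0,"z": 0,"roll": 0,"fingers": 1}
  ]
}}

```text
time_s: 11.25
ee_pos: [0.5417, 0.3045, 0.0214]
tool_rot: [1.0, -0.011, -0.001, 0.0]
contact_force: [-4.0, 0.1, 3.3]
opening: 0.999
grasp_force: 2.2
```

```bash
python3 - <<'E'
from d import *
drv(pickle.load(open("w5.pkl","rb")),[(214,91),(594,92),(578,246),(230,246)])
E
```

```text
driver (np.float64(-0.02102266688981246), array([0.5827, 0.3038]), array([[-0.0003, -0.0004],
       [-0.0006,  0.0006],
       [ 0.0005, -0.0002],
       [ 0.0004, -0.    ]])) in board [0.0528 0.0392] -0.0016226668898124581
```

>>> {"method": "play_rows", "body": {
  "targets": [
    {"x": 0.001,"y": 0,"z": 0,"roll": 0,"fingers": 1},
    {"x": 0.001,"y": 0,"z": 0,"roll": 0,"fingers": 1},
    {"x": -0.006,"y": 0,"z": 0,"roll": 0,"fingers": 1},
    {"x": -0.02,"y": 0,"z": 0,"roll": 0,"fingers": 1},
    {"x": 0,"y": 0,"z": -0.035,"roll": 0,"fingers": 1},
    {"x": 0,"y": 0,"z": -0.04,"roll": 0,"fingers": 1},
    {"x": 0,"y": 0.01,"z": -0.04,"roll": 0,"fingers": 1},
    {"x": -0.0025,"y": 0.04,"z": -0.01,"roll": 0,"fingers": 1},
    {"x": -0.0025,"y": 0.04,"z": 0,"roll": 0,"fingers": 1},
    {"x": -0.0025,"y": 0.04,"z": 0,"roll": 0,"fingers": 1},
    {"x": -0.0025,"y": 0.04,"z": 0,"roll": 0,"fingers": 1},
    {"x": -0.0025,"y": 0.04,"z": 0,"roll": 0,"fingers": 1}
  ]
}}

```text
time_s: 12.25
ee_pos: [0.5013, 0.0938, 0.1466]
tool_rot: [1.0, -0.01, 0.001, 0.0]
contact_force: [1.0, 0.3, -0.4]
opening: 0.999
grasp_force: 0.0
```

>>> {"method": "play_rows", "body": {
  "targets": [
    {"x": -0.001,"y": 0.04,"z": -0.01,"roll": 0,"fingers": 1},
    {"x": -0.001,"y": 0.04,"z": -0.01,"roll": 0,"fingers": 1},
    {"x": -0.001,"y": 0.04,"z": -0.01,"roll": 0,"fingers": 1},
    {"x": -0.001,"y": 0.04,"z": 0,"roll": 0,"fingers": 1},
    {"x": -0.001,"y": 0.04,"z": 0,"roll": 0,"fingers": 1},
    {"x": -0.001,"y": 0.04,"z": 0,"roll": 0,"fingers": 1},
    {"x": -0.001,"y": 0.04,"z": 0,"roll": 0,"fingers": 1},
    {"x": -0.001,"y": 0.04,"z": 0,"roll": 0,"fingers": 1},
    {"x": -0.001,"y": 0.03,"z": 0,"roll": -6,"fingers": 1},
    {"x": 0,"y": 0,"z": 0,"roll": -6,"fingers": 1},
    {"x": 0,"y": 0,"z": 0,"roll": -6,"fingers": 1},
    {"x": 0,"y": 0,"z": 0,"roll": -6,"fingers": 1}
  ]
}}

```text
time_s: 13.25
ee_pos: [0.4849, -0.2553, 0.1761]
tool_rot: [0.98, 0.199, 0.0, 0.0]
contact_force: [-0.4, 0.1, 0.4]
opening: 1.002
grasp_force: 0.0
```

>>> {"method": "play_rows", "body": {
  "targets": [
    {"x": 0,"y": 0,"z": 0,"roll": 0,"fingers": 1},
    {"x": 0,"y": 0,"z": 0,"roll": 0,"fingers": 1}
  ]
}}

```text
time_s: 13.42
ee_pos: [0.4851, -0.2544, 0.1762]
tool_rot: [0.981, 0.196, 0.0, 0.0]
contact_force: [-0.5, 0.5, 0.3]
opening: 1.003
grasp_force: 0.0
```

```bash
python3 - <<'E'
from d import *
st=status.read_state();print(st["time_s"],st["ee_pos"],st["tool_rot"],st["contact_force"])
b=viewer.snapshot("wrist");cv2.imwrite("pics/w6.png",cv2.resize(b["img"][:,:,::-1],(800,600)))
pickle.dump(b,open("w6.pkl","wb"))
for t,z in dict(probe=.061,loop_centre=.058,probe_rest=0).items():
    for r in viewer.landmark_of("wrist",t)[:2]:
        v,u=r["centre"];print(t,round(r["conf"],2),round(u/.64),round(v/.64),at(b,u,v,z)[:2])
E
```

```text
13.4167 [ 0.4851 -0.2544  0.1762] [0.9806 0.1958 0.     0.0001] [-0.5122  0.4847  0.2785]
probe 0.93 428 278 [ 0.4995 -0.265 ]
loop_centre 0.62 428 279 [ 0.4983 -0.2658]
probe_rest 0.93 425 260 [ 0.4987 -0.2673]
```

View pics/w6.png

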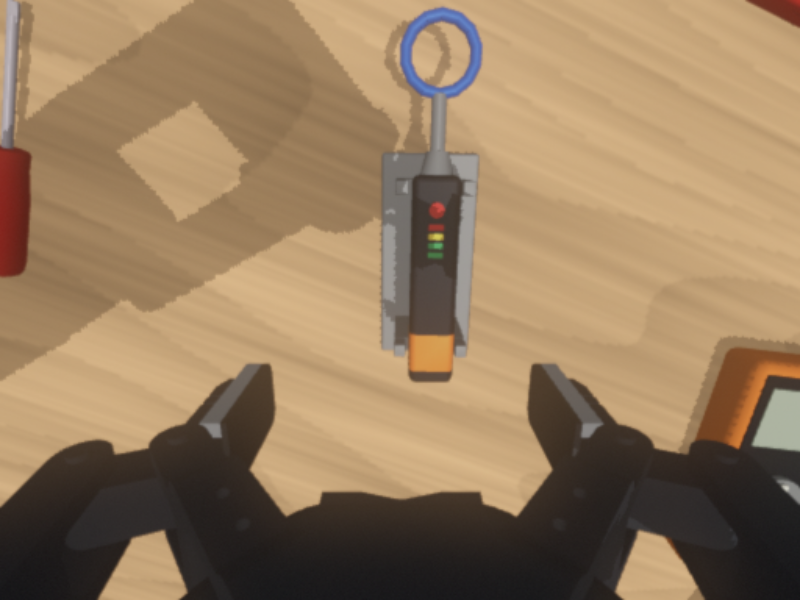

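The enlarged view confirms the right probe: black handle with an orange band from (437,178) to (431,373), and the blue loop at (441,52). The red decoy is only at the top right edge.

```bash
python3 - <<'E'
from d import *
b=pickle.load(open("w6.pkl","rb"));P=lambda u,v,z:at(b,u*.64,v*.64,z)[:2]
L=P(441,52,.064);r=P(431,373,.072);f=P(437,178,.072)
print(L,r,f,np.linalg.norm(f-r),np.linalg.norm(L-(f+r)/2))
y,t,res=fit([(.118,0),(-.06,0),(.06,0)],[L,r,f]);print(y,t,res)
g=t+.005*np.array([np.cos(y),np.sin(y)]);e=np.array([.4851,-.2544]);ty=2*np.arctan2(.1958,.9806)
print("yaw tool",ty,"roll deg",-np.degrees(y-ty))
d=g-e;print("grasp",g,"tool shift",d@[np.cos(y),np.sin(y)],d@[np.sin(y),-np.cos(y)])
E
```

```text
[ 0.6084 -0.2241] [ 0.4497 -0.2877] [ 0.5524 -0.246 ] 0.1108166897713577 0.115595512680375
0.38166336349365193 [ 0.5004 -0.2673] [[-0.0014 -0.0008]
 [ 0.005   0.0019]
 [-0.0036 -0.0011]]
yaw tool 0.3941635210696985 roll deg 0.716206272355949
grasp [ 0.505  -0.2654] tool shift 0.014363555172561673 0.017620023605776115
```

>>> {"method": "play_rows", "body": {
  "targets": [
    {"x": 0,"y": 0,"z": 0,"roll": 0.7,"fingers": 1},
    {"x": 0.014,"y": 0.0175,"z": 0,"roll": 0,"fingers": 1},
    {"x": 0,"y": 0,"z": 0.035,"roll": 0,"fingers": 1},
    {"x": 0,"y": 0,"z": 0.035,"roll": 0,"fingers": 1},
    {"x": 0,"y": 0,"z": 0.03,"roll": 0,"fingers": 1},
    {"x": 0,"y": 0,"z": 0.016,"roll": 0,"fingers": 1},
    {"x": 0,"y": 0,"z": 0,"roll": 0,"fingers": 1},
    {"x": 0,"y": 0,"z": 0,"roll": 0,"fingers": 1},
    {"x": 0,"y": 0,"z": 0,"roll": 0,"fingers": 1}
  ]
}}

```text
time_s: 14.37
ee_pos: [0.5055, -0.2656, 0.0614]
tool_rot: [0.982, 0.191, 0.001, 0.0]
contact_force: [-0.5, -0.5, -0.7]
opening: 0.997
grasp_force: 0.0
```

```bash
python3 - <<'E'
from d import *
st=status.read_state();e=np.array(st["ee_pos"]);q=st["tool_rot"];print(st["time_s"],e,q,st["contact_force"])
b=viewer.snapshot("wrist");cv2.imwrite("pics/w7.png",cv2.resize(b["img"][:,:,::-1],(800,600)))
pickle.dump(b,open("w7.pkl","wb"))
E
```

```text
14.3667 [ 0.5055 -0.2656  0.0614] [0.9816 0.1912 0.0006 0.0005] [-0.4815 -0.5241 -0.69  ]
```

View pics/w7.png

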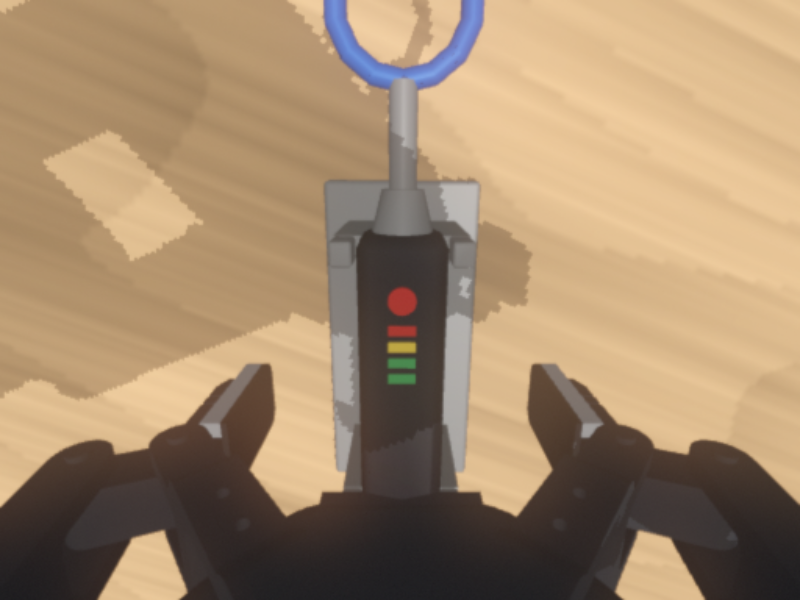

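The handle is centred and aligned between the fingers, with the stem at column 403. Now I'll close.

>>> {"method": "play_rows", "body": {
  "grip_force": 40,
  "targets": [
    {"x": 0,"y": 0,"z": 0,"roll": 0,"fingers": 0},
    {"x": 0,"y": 0,"z": 0,"roll": 0,"fingers": 0},
    {"x": 0,"y": 0,"z": 0,"roll": 0,"fingers": 0},
    {"x": 0,"y": 0,"z": 0,"roll": 0,"fingers": 0},
    {"x": 0,"y": 0,"z": 0,"roll": 0,"fingers": 0},
    {"x": 0,"y": 0,"z": 0,"roll": 0,"fingers": 0},
    {"x": 0,"y": 0,"z": 0,"roll": 0,"fingers": 0},
    {"x": 0,"y": 0,"z": 0,"roll": 0,"fingers": 0}
  ]
}}

```text
time_s: 15.08
ee_pos: [0.5049, -0.2654, 0.0608]
tool_rot: [0.982, 0.191, 0.0, 0.0]
contact_force: [-0.3, 0.5, 6.9]
opening: 0.296
grasp_force: 39.5
```

>>> {"method": "play_rows", "body": {
  "targets": [
    {"x": 0,"y": 0,"z": -0.01,"roll": 0,"fingers": 0},
    {"x": 0,"y": 0,"z": -0.02,"roll": 0,"fingers": 0},
    {"x": 0,"y": 0,"z": -0.03,"roll": 0,"fingers": 0},
    {"x": 0,"y": 0,"z": -0.03,"roll": 0,"fingers": 0},
    {"x": 0,"y": 0,"z": -0.03,"roll": 0,"fingers": 0},
    {"x": 0,"y": 0,"z": -0.02,"roll": 0,"fingers": 0},
    {"x": 0,"y": 0,"z": 0,"roll": 0,"fingers": 0}
  ]
}}

```text
time_s: 15.67
ee_pos: [0.5068, -0.2664, 0.2053]
tool_rot: [0.982, 0.191, 0.003, 0.002]
contact_force: [-0.1, -0.2, -1.5]
opening: 0.302
grasp_force: 39.8
```

>>> {"method": "play_rows", "body": {
  "targets": [
    {"x": 0,"y": 0,"z": 0,"roll": 5.8,"fingers": 0},
    {"x": 0,"y": 0,"z": 0,"roll": 5.8,"fingers": 0},
    {"x": 0,"y": 0,"z": 0,"roll": 5.8,"fingers": 0},
    {"x": 0,"y": 0,"z": 0,"roll": 5.8,"fingers": 0},
    {"x": -0.003,"y": -0.015,"z": 0,"roll": 0,"fingers": 0},
    {"x": -0.003,"y": -0.03,"z": 0,"roll": 0,"fingers": 0},
    {"x": -0.003,"y": -0.035,"z": 0,"roll": 0,"fingers": 0},
    {"x": -0.003,"y": -0.035,"z": 0,"roll": 0,"fingers": 0},
    {"x": -0.003,"y": -0.035,"z": 0,"roll": 0,"fingers": 0},
    {"x": -0.003,"y": -0.035,"z": 0,"roll": 0,"fingers": 0},
    {"x": -0.003,"y": -0.035,"z": 0,"roll": 0,"fingers": 0},
    {"x": -0.003,"y": -0.035,"z": 0,"roll": 0,"fingers": 0}
  ]
}}

```text
time_s: 16.67
ee_pos: [0.4842, -0.0077, 0.1998]
tool_rot: [1.0, -0.009, -0.001, -0.0]
contact_force: [0.4, 0.8, -0.9]
opening: 0.298
grasp_force: 39.8
```

>>> {"method": "play_rows", "body": {
  "targets": [
    {"x": -0.003,"y": -0.035,"z": 0,"roll": 0,"fingers": 0},
    {"x": -0.003,"y": -0.035,"z": 0,"roll": 0,"fingers": 0},
    {"x": -0.003,"y": -0.035,"z": 0,"roll": 0,"fingers": 0},
    {"x": -0.003,"y": -0.035,"z": 0,"roll": 0,"fingers": 0},
    {"x": -0.003,"y": -0.035,"z": 0,"roll": 0,"fingers": 0},
    {"x": -0.003,"y": -0.035,"z": 0,"roll": 0,"fingers": 0},
    {"x": -0.003,"y": -0.035,"z": 0,"roll": 0,"fingers": 0},
    {"x": -0.002,"y": -0.025,"z": 0,"roll": 0,"fingers": 0},
    {"x": 0,"y": -0.01,"z": 0,"roll": 0,"fingers": 0},
    {"x": 0,"y": 0,"z": 0,"roll": 0,"fingers": 0},
    {"x": 0,"y": 0,"z": 0,"roll": 0,"fingers": 0}
  ]
}}

```text
time_s: 17.58
ee_pos: [0.4673, 0.2703, 0.1997]
tool_rot: [1.0, -0.008, -0.001, 0.001]
contact_force: [-0.2, -0.7, -1.4]
opening: 0.298
grasp_force: 39.8
```

```bash
python3 - <<'E'
from d import *
st=status.read_state();e=np.array(st["ee_pos"]);q=st["tool_rot"];print(st["time_s"],e,q,st["contact_force"],st["torque"],st["opening"])
S={c:viewer.snapshot(c) for c in("wrist","top","scene")}
w=S["wrist"]["img"];s=S["scene"];u,v=map(int,px(s,[.53,.28,.12]));print(u,v)
c=s["img"][max(0,v-90):v+90,max(0,u-105):u+105]
cv2.imwrite("pics/w8.png",np.hstack([cv2.resize(w,(400,300)),cv2.resize(c,(400,300))])[:,:,::-1])
pickle.dump(S,open("S.pkl","wb"))
for cn in S:
  for t,z in dict(loop_centre=e[2]-.001,transformer_top=.046,driver_corner=.01,board_corner=.01).items():
    for r in viewer.landmark_of(cn,t)[:2]:
        v,u=r["centre"];print(cn,t,round(r["conf"],2),round(u),round(v),at(S[cn],u,v,z)[:2])
E
```

```text
17.5833 [0.4673 0.2703 0.1997] [ 1.     -0.0085 -0.0006  0.0006] [-0.2405 -0.7189 -1.4027] [-0.0366  0.0052 -0.0085] 0.2979313336547246
328 219
wrist loop_centre 0.44 229 59 [0.5571 0.2806]
wrist transformer_top 0.59 231 58 [0.5823 0.292 ]
wrist driver_corner 0.72 148 28 [0.6172 0.3785]
wrist board_corner 0.72 149 27 [0.6182 0.3775]
wrist board_corner 0.71 1 80 [0.57   0.5419]
top loop_centre 0.91 396 140 [ 0.6995 -0.4591]
top loop_centre 0.53 147 184 [0.5762 0.2711]
top transformer_top 0.73 150 185 [0.5851 0.2951]
top transformer_top 0.41 146 223 [0.4605 0.306 ]
top driver_corner 0.97 125 176 [0.6174 0.3851]
top driver_corner 0.28 147 189 [0.5743 0.3122]
top board_corner 0.88 126 177 [0.6151 0.3817]
top board_corner 0.55 126 175 [0.6198 0.3811]
scene loop_centre 0.83 316 202 [0.5834 0.2792]
scene loop_centre 0.77 158 143 [ 0.8282 -0.2008]
scene transformer_top 0.72 313 249 [0.5825 0.2913]
scene transformer_top 0.68 313 260 [0.6089 0.3256]
scene driver_corner 0.87 324 280 [0.6041 0.3721]
scene driver_corner 0.38 317 200 [0.4056 0.0812]
scene board_corner 0.65 318 281 [0.6175 0.3682]
scene board_corner 0.35 244 210 [0.642  0.0103]
```

View pics/w8.png

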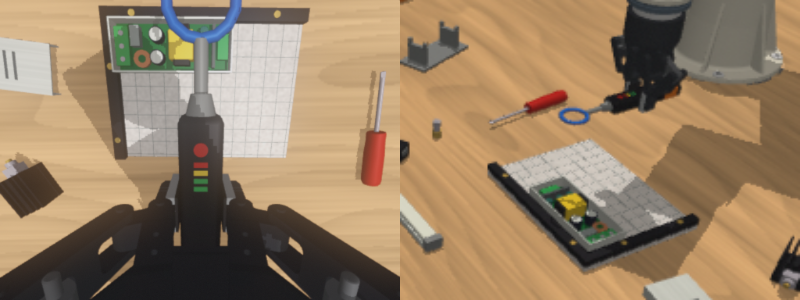

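In the wrist view the probe sits in the hand just as it did when gripped, with the ring's near edge at about (201,42). In the scene view the driver is flush in its corner and the adapter and screwdriver are undisturbed. I'll move closer and triangulate the loop.

>>> {"method": "play_rows", "body": {
  "targets": [
    {"x": 0.001,"y": -0.012,"z": 0,"roll": 0,"fingers": 0},
    {"x": 0.001,"y": -0.0116,"z": 0,"roll": 0,"fingers": 0},
    {"x": 0,"y": 0,"z": 0.025,"roll": 0,"fingers": 0},
    {"x": 0,"y": 0,"z": 0.03,"roll": 0,"fingers": 0},
    {"x": 0,"y": 0,"z": 0.025,"roll": 0,"fingers": 0},
    {"x": 0,"y": 0,"z": 0.01,"roll": 0,"fingers": 0},
    {"x": 0,"y": 0,"z": 0,"roll": 0,"fingers": 0},
    {"x": 0,"y": 0,"z": 0,"roll": 0,"fingers": 0},
    {"x": 0,"y": 0,"z": 0,"roll": 0,"fingers": 0}
  ]
}}

```text
time_s: 19.08
ee_pos: [0.4717, 0.295, 0.1116]
tool_rot: [1.0, -0.01, 0.001, -0.001]
contact_force: [0.0, -1.0, -0.9]
opening: 0.297
grasp_force: 39.8
```

```bash
cat > tri.py <<'E'
from d import *
st=status.read_state();e=np.array(st["ee_pos"]);print(st["time_s"],e,st["tool_rot"],st["contact_force"])
A=[];B=[]
for c in("top","scene"):
    s=viewer.snapshot(c);h=cv2.cvtColor(s["img"],cv2.COLOR_RGB2HSV)
    m=cv2.inRange(h,(105,110,50),(125,255,255))
    u,v=map(int,px(s,e+[.113,0,0]));k=np.zeros_like(m);k[v-25:v+25,u-25:u+25]=1;m*=k
    pts=cv2.findNonZero(m);el=cv2.fitEllipse(cv2.convexHull(pts));print(c,len(pts),el)
    o,d=ray(s,*el[0]);d=d/np.linalg.norm(d);M=np.eye(3)-np.outer(d,d);A.append(M);B.append(M@o)
    print("at z",at(s,*el[0],e[2]))
p=np.linalg.solve(sum(A),sum(B));print("loop",p,"rel tcp",p-e)
E
python3 tri.py
```

```text
19.0833 [0.4717 0.295  0.1116] [ 1.     -0.0098  0.0008 -0.0006] [ 0.0069 -0.9517 -0.9415]
top 61 ((146.108642578125, 183.85691833496094), (12.58373737335205, 13.194561958312988), 34.83895492553711)
at z [0.5834 0.2926 0.1116]
scene 57 ((315.4029541015625, 230.46337890625), (9.549023628234863, 14.98175048828125), 96.21163940429688)
at z [0.583  0.2921 0.1116]
loop [0.5833 0.2925 0.112 ] rel tcp [ 0.1117 -0.0025  0.0004]
```

>>> {"method": "play_rows", "body": {
  "targets": [
    {"x": -0.0005,"y": 0,"z": 0.01,"roll": 0,"fingers": 0},
    {"x": 0,"y": 0,"z": 0.012,"roll": 0,"fingers": 0},
    {"x": 0,"y": 0,"z": 0.01,"roll": 0,"fingers": 0},
    {"x": 0,"y": 0,"z": 0.005,"roll": 0,"fingers": 0},
    {"x": 0,"y": 0,"z": 0,"roll": 0,"fingers": 0},
    {"x": 0,"y": 0,"z": 0,"roll": 0,"fingers": 0},
    {"x": 0,"y": 0,"z": 0,"roll": 0,"fingers": 0},
    {"x": 0,"y": 0,"z": 0,"roll": 0,"fingers": 0},
    {"x": 0,"y": 0,"z": 0,"roll": 0,"fingers": 0}
  ]
}}

```text
time_s: 19.93
ee_pos: [0.4705, 0.2942, 0.0737]
tool_rot: [1.0, -0.01, 0.0, -0.0]
contact_force: [-0.2, 0.0, -1.3]
opening: 0.296
grasp_force: 39.8
```

```bash
python3 tri.py; python3 - <<'E'
from d import *
w=viewer.snapshot("wrist")["img"];s=viewer.snapshot("scene");u,v=map(int,px(s,[.56,.28,.05]))
c=s["img"][v-60:v+60,u-80:u+80]
cv2.imwrite("pics/w9.png",np.hstack([cv2.resize(w,(400,300)),cv2.resize(c,(400,300))])[:,:,::-1])
E
```

```text
19.9333 [0.4705 0.2942 0.0737] [ 1.     -0.0099  0.0003 -0.0002] [-0.1755  0.037  -1.2647]
top 63 ((149.0614471435547, 185.02767944335938), (12.384472846984863, 13.168632507324219), 179.3155517578125)
at z [0.5822 0.2913 0.0737]
scene 68 ((313.9495544433594, 241.0955047607422), (10.249015808105469, 15.052268028259277), 96.8645248413086)
at z [0.5829 0.2916 0.0737]
loop [0.5824 0.2913 0.0732] rel tcp [ 0.1118 -0.0029 -0.0005]
```

View pics/w9.png

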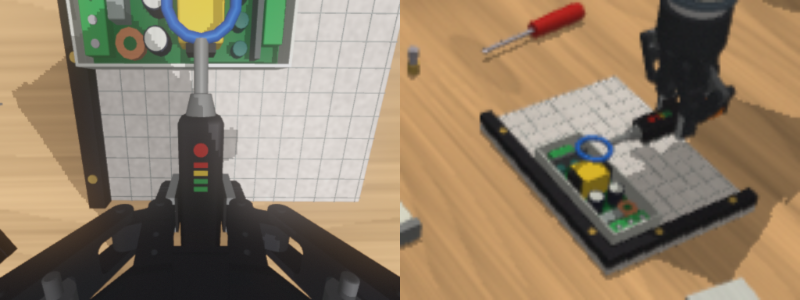

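The ring frames the yellow transformer from above, at about (200,12) in the left picture, with a clear gap below it. It is centred within about 1 mm, and the driver is flush in the corner.

```bash
python3 -c "
from h import *
print(order.job_done())"
```

```text
the job is handed in; nothing more can be done
None
```

The job is handed in at about 20 s: the driver sits flush in the fence corner, and the probe is held level with its loop within about 1 mm of the transformer's centre and about 25 mm above it.

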